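# Lock the shoe clamp with its curved pin

### The job

Lock the shoe clamp: pick up the curved pin lying on the bench and swing its point round its own arc through the clamp's upright eye, pushing the sprung keeper flap aside, until the pin's lug meets the steel stop beside the eye. Press the lug against the stop with a firm push of about 12 N, over and above the rubbing felt on the way, for a full second to seat it, then ease the pin down on to the bench and let go, leaving it lying fully home; never force it (30 N against the clamp, stop included, is too much), and do not disturb the hammer, the loose horseshoe or the nail tin.

Things in the scene. Friction and masses are not known exactly. Their poses are not given: they have to be found in the camera images.
- pin_grip (a point): Centre of the upright dark grip tab of the loose curved steel pin (about 0.6 kg, flat, z up). Tab 14 mm along x, 26 along y, from 24 to 74 mm above the pin's underside; this point 49 mm above it. The tab stands on a heel 24 (x) by 34 (y) mm, and behind it (y = -17 to -45) lies a tail block 38 mm wide, both 24 mm high: the pin balances at the tab. Fingers must stay above the heel.
- pin_tip (a point): Centre of the round end of the pin's point (bar radius 7 mm), 16 mm above the pin's underside; from the grip point it lies at x = -37.0, y = +88.7, z = -33 mm in the pin's axes.
- pin_seat (a point): The point on the bar's centre line that lies in the eye when the pin is home: x = 0, y = +27, z = -33 mm from the grip point. There the bar runs along +y.
- pin_lug (a point): Middle of the front (+y) face of the pin's lug, a 12 mm thick, 24 mm high bar that sticks out from the heel to +x, ending 38 mm from the grip's centre: x = +31, y = +17, z = -33 mm from the grip point.
- eye_centre (a point): Centre of the fixed clamp's upright steel eye, 16 mm above the bench; its axis is y (level), the pin enters towards +y. Opening 24 mm, made of 8 mm round bar. Home: the pin's axes match these, its seat lies in the eye (5 mm play all round), its underside on the bench; so it swings about the point 70 mm to -x of the eye, some 75 degrees anticlockwise seen from above.
- stop_face (a point): Middle of the front (-y) face of the fixed steel stop, a 16 x 16 mm post 28 mm high beside the eye: x = +31, y = -10 mm from the eye's centre, same height. Rigid. The pin's lug comes to bear on it.
- pin: The whole pin; origin on its underside below the grip's centre, axes as for the grip. From the heel a round 14 mm bar leaves to +y and bends in a level arc towards -x: radius 70 mm at its centre line, arc centre at x = -70, y = +27 mm, centre line 16 mm above the underside. The round-ended point lies 62 degrees along the arc from the seat.
- stop: The stop post as a whole, origin at the middle of its foot.
- clamp: The fixed shoe clamp carrying eye, keeper and stop; origin on the bench below the eye's centre, axes as for the eye. A 4 mm plate lies under and beyond (+y) the eye and to +x; low strap and clamped horseshoe lie 45 to 180 mm to +x. About 195 mm along x, 95 along y, 43 mm high at the eye. The bench to -y and -x of the eye is clear.
- keeper (a joint): Angle (rad) of the sprung keeper flap (18 mm wide, 24 long, round 8 mm lower edge) hanging behind the eye, 9 mm to +y, from a hinge 39 mm above the bench: 0 = shut across the eye, grows as the pin's point pushes it to +y (about 0.9 with the bar under it). It resists the point with about 1 to 2 N, then rubs on top of the bar.
- hammer: Bystander: hammer, 280 mm, lying on the bench.
- horseshoe: Bystander: loose steel horseshoe lying flat, about 130 by 120 mm, 9 mm thick.
- nail_tin: Bystander: plain metal tin, 60 mm across and 60 mm high.
Mind the look-alikes: they are no part of the job. What is shaped like the pin but orange or white is not meant.

How it is judged (in metres and radians):
On the way, in this order (a step that is already met when the one before it is completed fails the run):
1. the pin's point has gone through the eye and pushed the keeper open (value of joint keeper above 0.4 rad and y of pin_tip in the frame of eye_centre above 0.012 m and distance between pin_tip and eye_centre below 0.08 m), for 0.1 s.
2. the lug is pressed on the stop with more than 5 N for half a second, the bar being in the eye (contact force between pin and stop above 5 N and distance between pin_seat and eye_centre below 0.007 m), for 0.5 s.
At the end, for the whole second after the job is handed in: The pin lies still and flat (within 0.1 rad) with its bar through the eye and under the keeper (keeper open more than 0.4 rad), its seat within 6 mm of the eye's centre, its axes within 0.12 rad of the clamp's and its lug within 4 mm of the stop (distance between pin_seat and eye_centre below 0.006 m and y of pin_lug in the frame of stop_face above -0.004 m and angle between the x axis of pin and the x axis of eye_centre, either way round below 0.12 rad and angle between pin's own z axis and vertical below 0.1 rad and value of joint keeper above 0.4 rad and linear speed of pin below 0.02 m/s); the robot touches nothing.
It fails at once if the pin is forced against the clamp (eye, keeper, plate and stop together) with more than 30 N (contact force between pin and clamp above 30 N).
It fails at once if the hammer, horseshoe or nail tin is moved more than 20 mm (distance of any of hammer, horseshoe, nail_tin from where it was at the start of the episode above 0.02 m).
It also fails if it takes over 67 s, if anything falls off the work surface, if the arm or the gripper's body presses on something with over 40 N, if the wrist force passes 120 N, or if a joint passes its speed limit or range.

### The arm

A 6-joint arm with a two-finger parallel gripper is mounted at the origin on the work surface. World frame = base frame: x ahead of the robot, y to its left, z up, the work surface at z = 0. Lengths are in m, angles in degrees, forces in N, time in s.
With the tool pointing down it reaches from about 0.4 to 0.825 m from the base axis. Payload 7 kg.
Tool frame: the origin (TCP) lies between the finger pads; the fingertips stand 22 mm ahead of it and the grasp point (between the pads) lies 3 mm ahead of it; z points along the fingers, y is the direction in which the jaws open and shut (so a half turn about z gives the same grasp; the last joint's range is limited). The gripper opens to 88 mm and grips with 3 to 60 N. Pads are 19 mm wide; open, the fingers measure 130 mm over their backs; the gripper's body (78 mm by 193 mm) begins 47 mm behind the grasp point.
Start: joints at [92.023, 20.546, 0.682, 0, -70.136, -16.507], TCP at [0.169, 0.654, 0.249] pointing down, gripper open.
Joint ranges: [-176.03, 176.03], [-82.01, 121.73], [-58.28, 71.71], [-173.87, 95.51], [-174.79, -0.11], [-173.66, 173.66]. Speed limits (degrees/s): [136.94, 136.94, 172.46, 180, 180, 180].

### API

Orientations are given as [roll, pitch, yaw] about the fixed x, y, z axes, in that order (R = Rz(yaw) Ry(pitch) Rx(roll)).
In Python, from plant import telemetry, cams, r gives the robot as it stands.
- The arm moves only by the tool carry_out, never from a script. Its argument "commands" is one flat list of numbers, 5 for each row, row after row: the shift along the world's x, y, z as a fraction of full scale, then the turn about the world's z as a fraction of full scale, then the gripper's target within -1 to 1 (shut at 1, half-way at 0, fully open at -1). In form: [x, y, z, turn, claw, x, y, z, turn, claw, ...]. A call has 1 to 8 rows; each row shifts and turns the commanded pose from where the row before left it; what a row does not reach is not made up. Full scale, the value 1, is 0.04 m for a shift and 4 degrees for a turn. A row lasts 1/10 s, in which the tool goes at most 50 mm and 8.59 degrees, less where a joint would pass 70% of its speed; a pose out of reach is approached as far as the arm can. A call with a number of a shift or a turn outside -1 to 1 is refused whole. A call with a gripper value outside its range is refused whole. The fingers move at their own pace and stop on an object; "grip_force" is the grip in N (left out, the last holds). Time passes only in rows, so rows that do not move let the fingers close. It gives the time, the measured TCP pose, the force and the opening at its end, in the units of the state.
- telemetry.get_state(): the state, without advancing time (a new reading comes with each control period).
- cams.capture(name): name is "scene" or "top"; returns a dict with "frame" (384x512x3 uint8, red, green, blue), "camera_matrix" (3x3 intrinsics, pixels), "camera_from_world" (4x4, takes a point from world to camera coordinates). Camera axes: x right, y down, z forward; pixel columns grow to the right and rows downward; lengths in m; the calibration is good to about 2 mm. A picture is of the moment at which its call begins. There is no depth.
- r.close_job(): hands the job in, once; it reports no verdict.
The state is a dict: "time_s": time; "joints": joint angles; "qd": joint speeds; "joint_torque": joint torques, N m; "tcp_pos": TCP position; "eef_rot": TCP orientation; "contact_force": force on the tool from outside, world axes, zero at the start; "moment": the same for the moment, N m; "gripper_width": finger opening in m.
Only numpy, scipy, OpenCV 4.12 (cv2) and the standard library are available. Lean on these libraries where they do the work, as an engineer would, in place of code of your own. Each camera call takes 0.05 s, during which the arm holds its last target. There are 200 camera calls.

## Working session

There is one attempt and no reset: what is moved stays moved. The work goes in short steps, Python scripts to look and compute and a tool call to move; the robot and the scene stay as the last step left them, time stands still between calls to the robot, and variables do not carry over. Pictures are saved under pics/ and viewed, about 8 in all and at most 12, crops included, and the job is handed in when it is done.

Besides the shell and the picture viewer there is one more tool, called after "Request:" by a JSON object that holds its "name" and its "arguments", one argument or row to a line. carry_out: Moves the arm, as the interface text tells. Shift numbers are shares of 0.04 m and turn numbers shares of 4 degrees, none past 1 either way. Its arguments: {"type":"object","properties":{"commands":{"type":"array"},"grip_force":{"type":"number"}},"required":["commands"]}

```bash
mkdir -p pics; ls
cat > h.py <<'E'
import numpy as np, cv2
from plant import telemetry, cams, r
def cap(n):
    c=cams.capture(n); return c["frame"],np.array(c["camera_matrix"]),np.array(c["camera_from_world"])
def ray(K,T,u,v,z):
    R=T[:3,:3];t=T[:3,3];o=-R.T@t;d=R.T@np.linalg.inv(K)@[u,v,1];return o+d*(z-o[2])/d[2]
def proj(K,T,p):
    q=K@(T[:3,:3]@np.array(p)+T[:3,3]);return q[:2]/q[2]
def save(n,f): cv2.imwrite(n,cv2.cvtColor(f,cv2.COLOR_RGB2BGR))
E
python3 - <<'E'
from h import *
for n in("scene","top"):
    f,K,T=cap(n); np.savez(n+"0.npz",f=f,K=K,T=T); save(f"pics/{n}0.png",f)
    print(n,K[0,0],-T[:3,:3].T@T[:3,3],T[:3,:3].round(2).tolist())
print(telemetry.get_state())
E
```

```text
pics
scene 432.7718219328365 [ 1.22684908 -0.61908338  0.835122  ] [[0.68, 0.73, -0.01], [0.46, -0.44, -0.77], [-0.57, 0.52, -0.64]]
top 405.5136967868012 [0.42797954 0.02440954 1.21216547] [[-0.03, -1.0, 0.03], [-0.99, 0.02, -0.13], [0.12, -0.03, -0.99]]
{'time_s': 0.1, 'joints': array([ 9.20233163e+01,  2.05893091e+01,  6.39576261e-01, -1.82117508e-02,
       -7.01375198e+01, -1.65103344e+01]), 'qd': array([ 0.0249962 ,  0.01899467,  0.23692681,  0.13957435,  0.00113202,
       -0.02591868]), 'joint_torque': array([-9.91675188e-04, -5.84158945e+01,  2.93745804e+01,  7.01538876e+00,
        1.01248483e-02, -5.96942732e-05]), 'tcp_pos': array([0.16873869, 0.65314504, 0.24769675]), 'eef_rot': array([ 1.79911479e+02, -8.38337145e-03, -1.44932123e+01]), 'contact_force': array([ 0.42442632,  0.1934716 , -0.25025584]), 'moment': array([-0.03228149,  0.03347145, -0.03853928]), 'gripper_width': 0.08776195310329597}
```

View pics/top0.png

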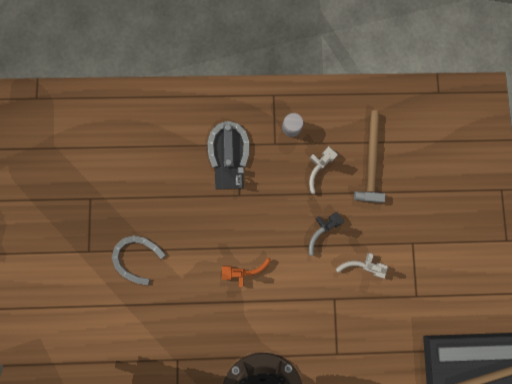

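View pics/scene0.png

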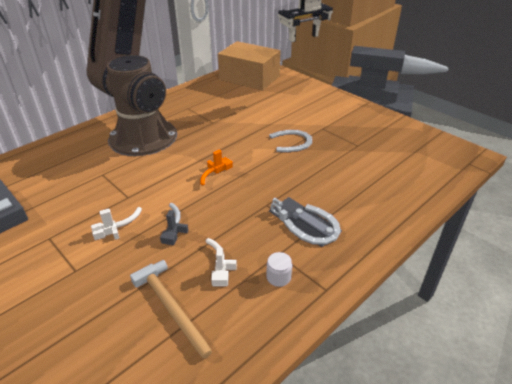

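Candidates (top image): dark steel pin at (327,232), white at (323,170), white at (365,267), orange at (247,272). The dark steel one matches the description. Next I'll check it, and the clamp at (230,160), in close crops.

Run:
```python
from h import *
t=np.load("top0.npz");s=np.load("scene0.npz")
def crop(f,x,y,w,h): return cv2.resize(f[y:y+h,x:x+w],(400,300),interpolation=cv2.INTER_CUBIC)
a=crop(t["f"],295,200,64,48*1+12-12);b=crop(t["f"],205,150,64,48)
c=crop(s["f"],145,195,64,48);d=crop(s["f"],260,190,64,48)
save("pics/crops.png",np.vstack([np.hstack([a,b]),np.hstack([c,d])]))
```

```text
(no output)
```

View pics/crops.png

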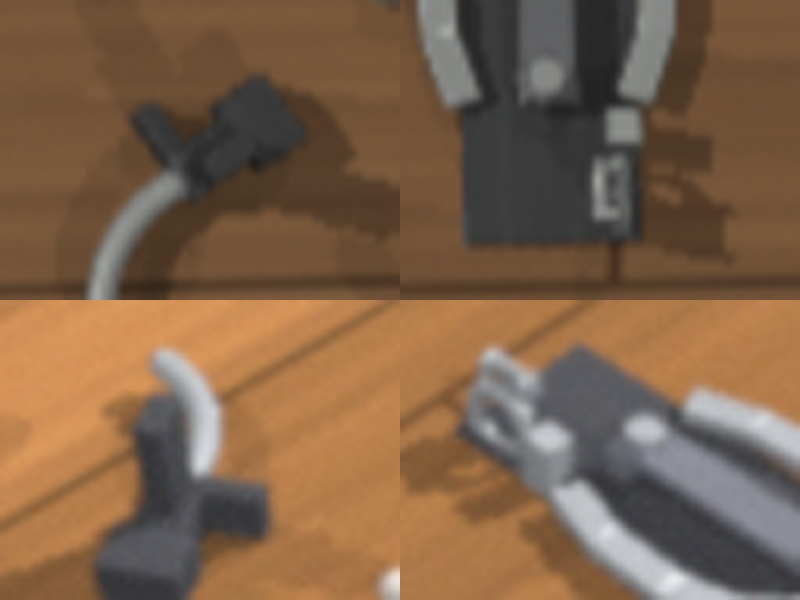

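The crops confirm it: dark tail, tab and lug with a steel bar, in the top image tail at about (338,218), lug at (318,218), tip at about (311,254). The clamp eye is at about (239,180) and the stop at about (241,170). Now the measurements.

```bash
cat > m.py <<'E'
from h import *
from scipy.optimize import least_squares
t=np.load("top0.npz");s=np.load("scene0.npz")
C={'t':(t["K"],t["T"],t["f"],),'s':(s["K"],s["T"],s["f"])}
def c2f(x0,y0,ox,oy,u,v): return (x0+(u-ox+.5)/6.25-.5, y0+(v-oy+.5)/6.25-.5)
# world point of model pt p (mm) for pose (x,y,yaw)
def W(q,p):
    c,s_=np.cos(q[2]),np.sin(q[2]);p=np.array(p)/1000.
    return [q[0]+c*p[0]-s_*p[1],q[1]+s_*p[0]+c*p[1],p[2]]
def fit(obs,q0):
    def res(q): return np.concatenate([proj(*C[c][:2],W(q,p))-uv for c,p,uv in obs])
    o=least_squares(res,q0,loss='soft_l1'); return o.x,o.fun.reshape(-1,2).round(1)
E
python3 - <<'E'
from m import *
for c,(x,y,w,h) in {'t':(290,200,70,65),'s':(150,195,60,60)}.items():
    K,T,f=C[c]; g=f[y:y+h,x:x+w]; hsv=cv2.cvtColor(g,cv2.COLOR_RGB2HSV)
    m=((hsv[...,1]<70)&(hsv[...,2]>95)).astype(np.uint8)
    n,l,st,ce=cv2.connectedComponentsWithStats(m)
    i=1+np.argmax(st[1:,4]); vs,us=np.where(l==i)
    P=np.array([ray(K,T,u+x,v+y,.018 if 0 else .016)[:2] for u,v in zip(us,vs)])
    print(c,st[i],"px u",us.min()+x,us.max()+x,"v",vs.min()+y,vs.max()+y)
    for v in range(vs.min(),vs.max()+1): 
        a=us[vs==v]; print(v+y,(a.min()+x,a.max()+x),end=' ')
    print()
    o=least_squares(lambda q:np.hypot(P[:,0]-q[0],P[:,1]-q[1])-.07,P.mean(0)+[0,-.07] )
    print("arc centre",o.x, np.abs(o.fun).mean())
# pin keypoints
A=lambda u,v:c2f(295,200,0,0,u,v); S=lambda u,v:c2f(145,195,0,300,u,v)
obs=[('t',(19,-45,24),A(258,75)),('t',(-19,-45,24),A(303,135)),('t',(38,11,24),A(145,112)),('t',(31,17,24),None)]
obs=[o for o in obs if o[2] is not None]
obs+=[('s',(38,17,24),S(268,487)),('s',(0,13,74),S(160,400)),]
print(fit(obs,[.45,-.17,np.radians(44)]))
B=lambda u,v:c2f(205,150,400,0,u,v); D=lambda u,v:c2f(260,190,400,300,u,v)
ob=[('t',(31,-2,28),B(624,125)),('t',(0,0,40),B(606,188)),('s',(31,-2,28),D(552,440)),]
print(fit(ob,[.55,.05,0]))
for uv in [(465,243),(640,243),(465,107),(640,107)]: print(ray(*C['t'][:2],*B(*uv),.004))
E
```

```text
t [ 19  27  15  29 142] px u 309 323 v 227 255
227 (np.int64(321), np.int64(321)) 228 (np.int64(320), np.int64(323)) 229 (np.int64(318), np.int64(323)) 230 (np.int64(317), np.int64(323)) 231 (np.int64(316), np.int64(322)) 232 (np.int64(315), np.int64(321)) 233 (np.int64(314), np.int64(320)) 234 (np.int64(314), np.int64(319)) 235 (np.int64(313), np.int64(318)) 236 (np.int64(312), np.int64(317)) 237 (np.int64(312), np.int64(316)) 238 (np.int64(311), np.int64(316)) 239 (np.int64(311), np.int64(315)) 240 (np.int64(310), np.int64(314)) 241 (np.int64(310), np.int64(314)) 242 (np.int64(310), np.int64(314)) 243 (np.int64(309), np.int64(314)) 244 (np.int64(309), np.int64(313)) 245 (np.int64(309), np.int64(312)) 246 (np.int64(309), np.int64(312)) 247 (np.int64(309), np.int64(312)) 248 (np.int64(309), np.int64(313)) 249 (np.int64(309), np.int64(312)) 250 (np.int64(309), np.int64(312)) 251 (np.int64(309), np.int64(312)) 252 (np.int64(309), np.int64(312)) 253 (np.int64(309), np.int64(312)) 254 (np.int64(309), np.int64(312)) 255 (np.int64(310), np.int64(311)) 
arc centre [ 0.40287482 -0.2212357 ] 
[... 712 characters left out ...]
175), np.int64(179)) 222 (np.int64(175), np.int64(178)) 223 (np.int64(175), np.int64(179)) 224 (np.int64(180), np.int64(185)) 225 (np.int64(185), np.int64(186)) 226 (np.int64(187), np.int64(187)) 227 (np.int64(187), np.int64(187)) 
arc centre [ 0.41307537 -0.22831739] 0.0068929746449688375
(array([ 0.47403638, -0.20725747,  0.63737208]), array([[ 0.6, -0.7],
       [ 1.6, -0.1],
       [ 0. ,  0. ],
       [-0.1, -1.3],
       [ 0.9, -1.8]]))
(array([ 0.61493769,  0.05696781, -0.22774595]), array([[ 0.2,  0.2],
       [ 0.1, -0.6],
       [ 0. , -0.9]]))
[0.59377353 0.12643911 0.004     ]
[0.59189397 0.04258873 0.004     ]
[0.66004996 0.12565746 0.004     ]
[0.65828462 0.04123348 0.004     ]
```

Run:
```python
from m import *
K,T,f=C['t'];x,y,w,h=290,200,70,65
hsv=cv2.cvtColor(f[y:y+h,x:x+w],cv2.COLOR_RGB2HSV)
m=((hsv[...,1]<75)&(hsv[...,2]>85)).astype(np.uint8);n,l,st,ce=cv2.connectedComponentsWithStats(m)
vs,us=np.where(l==1+np.argmax(st[1:,4]));P=np.array([ray(K,T,u+x,v+y,.018)[:2] for u,v in zip(us,vs)])
A=lambda u,v:c2f(295,200,0,0,u,v); S=lambda u,v:c2f(145,195,0,300,u,v)
obs=[('t',(19,-45,24),A(258,75)),('t',(-19,-45,24),A(303,135)),('t',(38,11,24),A(145,112)),('t',(-43.2,92,16),(311,255.5)),
 ('s',(38,17,24),S(268,487)),('s',(38,5,24),S(268,492)),('s',(0,13,74),S(160,398)),('s',(-43.2,92,18),(170.5,203))]
obs.pop(5)
def res(q):
    a=np.concatenate([proj(*C[c][:2],W(q,p))-uv for c,p,uv in obs]); c=W(q,(-70,27,16))
    b=(np.hypot(P[:,0]-c[0],P[:,1]-c[1])-.07)/.003*3/np.sqrt(len(P))
    return np.r_[a,b]
o=least_squares(res,[.47,-.2,.64],loss='soft_l1');print(o.x[:2],np.degrees(o.x[2]),o.fun[:2*len(obs)].reshape(-1,2).round(1).tolist())
for c,(x,y) in {'t':(228,165),'s':(268,196)}.items():
    g=C[c][2][y:y+24,x:x+24]; save(f"pics/e{c}.png",cv2.resize(g,(390,480),interpolation=cv2.INTER_CUBIC) if 0 else cv2.resize(g,(400,400),interpolation=cv2.INTER_CUBIC))
cv2.imwrite("pics/eye.png",np.hstack([cv2.imread("pics/et.png"),cv2.imread("pics/es.png")]))
```

```text
[ 0.47499576 -0.20561193] 33.45483379263404 [[0.8, -0.5], [1.2, 0.5], [-0.1, -0.9], [0.1, -0.1], [0.7, -0.9], [1.9, -1.5], [-0.2, -0.1]]
```

View pics/eye.png

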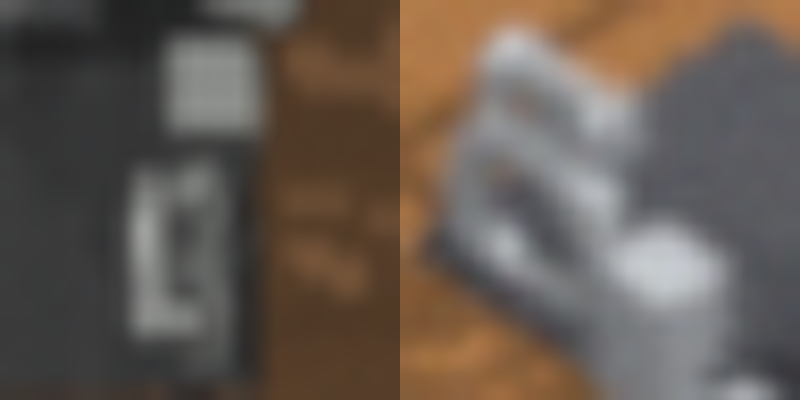

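Run:
```python
from m import *
p=lambda x0,y0,u,v:(x0+u/16.667-.5,y0+v/16.667-.5)
ob=[('t',(31,-2,28),p(228,165,213,85)),('t',(0,0,32),p(228,165,213,265)),('s',(31,-2,28),p(268,196,266,262)),('s',(0,0,16),p(268,196,132,208))]
for o in ob: print(o[:2],ray(*C[o[0]][:2],*o[2],o[1][2]/1000))
print(fit(ob,[.6,.05,0]))
def res(q): return np.concatenate([proj(*C[c][:2],W([*q,-.022],m))-uv for c,m,uv in ob])
o=least_squares(res,[.6,.05]);print(o.x,o.fun.round(1))
```

```text
('t', (31, -2, 28)) [0.64515508 0.04906379 0.028     ]
('t', (0, 0, 32)) [0.61218823 0.04961165 0.032     ]
('s', (31, -2, 28)) [0.64407339 0.04677483 0.028     ]
('s', (0, 0, 16)) [0.61043075 0.05021318 0.016     ]
(array([0.61240666, 0.0494851 , 0.02289829]), array([[ 0.3,  0.6],
       [ 0. , -0.1],
       [ 0.2, -0.4],
       [ 0.3,  0.5]]))
[0.61249085 0.05018285] [ 0.5  0.6 -0.2 -0.1  0.  -0.2  0.5  0.4]
```

Request:
{"name": "carry_out", "arguments": {
  "commands": [1,-1,0,-0.5,-1,1,-1,0,-0.5,-1,1,-1,0,-0.5,-1,1,-1,0,-0.5,-1,1,-1,0,-0.5,-1,1,-1,0,-0.5,-1,1,-1,0,-0.5,-1,0.6,-1,0,-0.5,-1],
  "grip_force": 30
}}

```text
time_s: 0.9
tcp_pos: [0.4419, 0.3644, 0.2481]
eef_rot: [180.0, -0.0, -30.6]
contact_force: [0.7, -0.1, 0.2]
gripper_width: 0.0877
```

Request:
{"name": "carry_out", "arguments": {
  "commands": [0,-1,0,-0.5,-1,0,-1,0,-0.5,-1,0,-1,0,-0.5,-1,0,-1,0,-0.5,-1,0,-1,0,-0.5,-1,0,-1,0,-0.5,-1,0,-1,0,-0.5,-1,0,-1,0,-0.5,-1]
}}

```text
time_s: 1.7
tcp_pos: [0.4398, 0.0445, 0.2485]
eef_rot: [-180.0, 0.0, -46.5]
contact_force: [1.0, 0.3, 0.8]
gripper_width: 0.0875
```

Request:
{"name": "carry_out", "arguments": {
  "commands": [0,-1,-0.4,-0.5,-1,0,-1,-0.4,-0.5,-1,0,-1,-0.4,-0.5,-1,0,-1,-0.4,-0.5,-1,0,-1,-0.4,0,-1,0,0,0,0,-1,0,0,0,0,-1]
}}

```text
time_s: 2.4
tcp_pos: [0.4397, -0.1549, 0.1679]
eef_rot: [179.9, 0.1, -54.6]
contact_force: [1.2, -0.3, -0.4]
gripper_width: 0.0876
```

Request:
{"name": "carry_out", "arguments": {
  "commands": [0.44,-0.64,-0.5,-0.05,-1,0.44,-0.64,-0.5,-0.05,-1,0,0,0,0,-1,0,0,0,0,-1]
}}

```text
time_s: 2.8
tcp_pos: [0.4757, -0.2045, 0.1283]
eef_rot: [180.0, 0.0, -54.9]
contact_force: [-0.8, 0.4, 0.5]
gripper_width: 0.0881
```

Run:
```python
from h import *
o=[]
for n,(x,y) in {"scene":(125,160),"top":(280,180)}.items():
    f,K,T=cap(n); o.append(cv2.resize(f[y:y+90,x:x+90],(400,400),interpolation=cv2.INTER_CUBIC))
    tp=telemetry.get_state()["tcp_pos"]
    for z in (.049,): print(n,tp,[proj(K,T,[tp[0],tp[1],z])])
save("pics/a.png",np.hstack(o))
```

```text
scene [ 0.47568582 -0.20425188  0.12891512] [array([171.99593212, 218.84415348])]
top [ 0.47578179 -0.20418433  0.12933829] [array([329.37185527, 224.44973116])]
```

View pics/a.png

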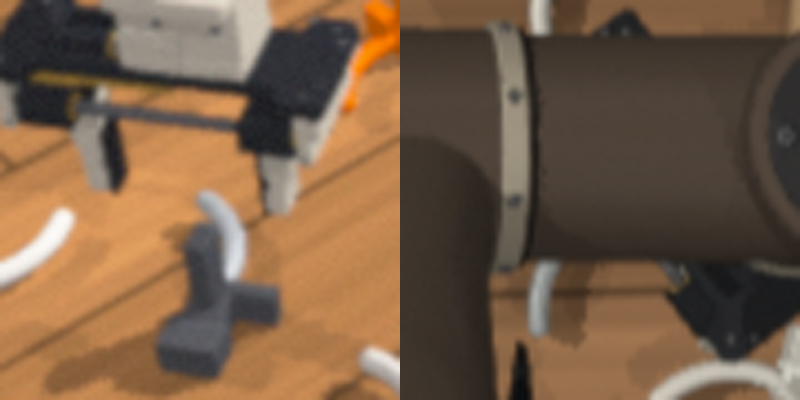

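Request:
{"name": "carry_out", "arguments": {
  "commands": [0,0,-0.6,0,-0.3,0,0,-0.6,0,-0.3,0,0,-0.5,0,-0.3,0,0,-0.22,0,-0.3,0,0,0,0,-0.3,0,0,0,0,-0.3]
}}

```text
time_s: 3.5
tcp_pos: [0.4763, -0.2048, 0.0529]
eef_rot: [-179.9, -0.1, -54.8]
contact_force: [0.2, -0.5, -0.5]
gripper_width: 0.0572
```

Request:
{"name": "carry_out", "arguments": {
  "commands": [0,0,0,0,1,0,0,0,0,1,0,0,0,0,1,0,0,0,0,1,0,0,0,0,1,0,0,0,0,1,0,0,0,0,1,0,0,0,0,1],
  "grip_force": 30
}}

```text
time_s: 4.3
tcp_pos: [0.4752, -0.2054, 0.0518]
eef_rot: [180.0, 0.0, -54.9]
contact_force: [-2.0, -2.7, 3.2]
gripper_width: 0.0139
```

Request:
{"name": "carry_out", "arguments": {
  "commands": [0,0,0,0,1,0,0,0,0,1,0,0,0.3,0,1,0,0,0.5,0,1,0,0,0.6,0,1,0,0,0.6,0,1,0,0,0,0,1,0,0,0,0,1],
  "grip_force": 45
}}

```text
time_s: 5.1
tcp_pos: [0.4754, -0.2047, 0.1317]
eef_rot: [-179.9, 0.0, -54.9]
contact_force: [-0.3, 0.3, -6.1]
gripper_width: 0.0136
```

Request:
{"name": "carry_out", "arguments": {
  "commands": [0,0.3,0,-1,1,0,0.3,0,-1,1,0,0.3,0,-1,1,0,0.3,0,-1,1,0,0.3,0,-1,1,0,0.3,0,-1,1,0,0.3,0,-1,1,0,0.3,0,-1,1]
}}

```text
time_s: 5.9
tcp_pos: [0.4742, -0.1086, 0.13]
eef_rot: [179.8, 0.0, -87.1]
contact_force: [0.0, 0.2, -5.3]
gripper_width: 0.0138
```

Request:
{"name": "carry_out", "arguments": {
  "commands": [0,0.2,0,-1,1,0,0.2,0,-1,1,0,0.2,0,-1,1,0,0.2,0,-1,1,0,0.2,0,-1,1,0,0.2,0,-1,1,0,0.2,0,-1,1,0,0.2,0,-1,1]
}}

```text
time_s: 6.7
tcp_pos: [0.4742, -0.0449, 0.1301]
eef_rot: [179.8, -0.1, -119.1]
contact_force: [-0.3, -0.5, -5.5]
gripper_width: 0.0139
```

Request:
{"name": "carry_out", "arguments": {
  "commands": [0,0,0,-1,1,0,0,0,-1,1,0,0,0,-1,1,0,0,0,-1,1,0,0,0,-1,1,0,0,0,-1,1,0,0,0,-1,1,0,0,0,-1,1]
}}

```text
time_s: 7.5
tcp_pos: [0.4742, -0.0453, 0.13]
eef_rot: [179.9, -0.2, -151.1]
contact_force: [1.3, 0.2, -4.9]
gripper_width: 0.0137
```

Request:
{"name": "carry_out", "arguments": {
  "commands": [0,0,0,-1,1,0,0,0,-1,1,0,0,0,-1,1,0,0,0,-1,1,0,0,0,0,1,0,0,0,0,1]
}}

```text
time_s: 8.1
tcp_pos: [0.4747, -0.0452, 0.1307]
eef_rot: [180.0, -0.1, -166.8]
contact_force: [-0.1, -0.2, -5.9]
gripper_width: 0.0137
```

Run:
```python
from h import *
o=[]
g=telemetry.get_state()["tcp_pos"]; print(g)
tip=[g[0]+.0779,g[1]+.0563,g[2]-.0358]
for n in ("scene","top"):
    f,K,T=cap(n); np.savez(n+"1.npz",f=f,K=K,T=T)
    u=proj(K,T,tip).round(1); x,y=int(u[0])-32,int(u[1])-32; print(n,u,x,y)
    o.append(cv2.resize(f[y:y+64,x:x+64],(400,400),interpolation=cv2.INTER_CUBIC))
save("pics/b.png",np.hstack(o))
```

```text
[ 0.47474924 -0.04521508  0.13071711]
scene [251. 183.] 219 151
top [254.1 197.8] 222 165
```

View pics/b.png

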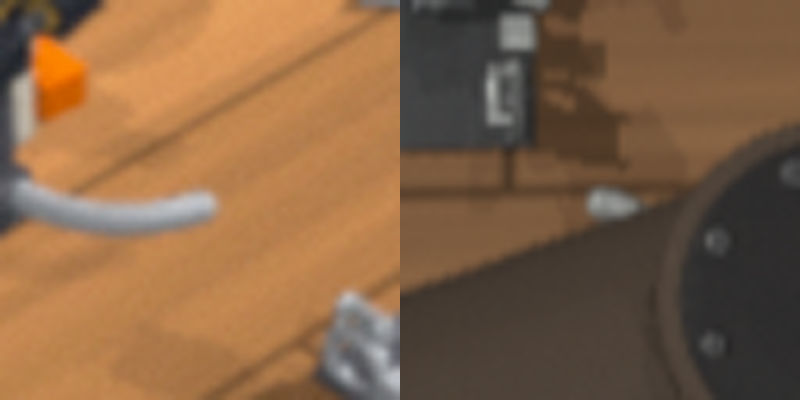

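```bash
cat > sw.py <<'E'
import numpy as np
P=np.array([.5425,.0512]);off=np.array([.070,-.025])
def tcp(phi):
    a=np.radians(phi);return P+np.array([[np.cos(a),-np.sin(a)],[np.sin(a),np.cos(a)]])@off
if __name__=="__main__":
    print(tcp(-80)); ph=-80
    for i in range(33):
        d=(tcp(ph+2.4)-tcp(ph))/.04; ph+=2.4; print(i,round(ph,1),tcp(ph).round(4),d.round(3))
E
python3 sw.py
```

```text
[ 0.53003518 -0.02207775]
0 -77.6 [ 0.5331 -0.0225] [ 0.077 -0.011]
1 -75.2 [ 0.5362 -0.0229] [ 0.077 -0.008]
2 -72.8 [ 0.5393 -0.0231] [ 0.078 -0.005]
3 -70.4 [ 0.5424 -0.0231] [ 0.078 -0.002]
4 -68.0 [ 0.5455 -0.0231] [0.078 0.002]
5 -65.6 [ 0.5487 -0.0229] [0.078 0.005]
6 -63.2 [ 0.5517 -0.0226] [0.077 0.008]
7 -60.8 [ 0.5548 -0.0221] [0.077 0.011]
8 -58.4 [ 0.5579 -0.0215] [0.076 0.015]
9 -56.0 [ 0.5609 -0.0208] [0.076 0.018]
10 -53.6 [ 0.5639 -0.02  ] [0.075 0.021]
11 -51.2 [ 0.5669 -0.019 ] [0.074 0.024]
12 -48.8 [ 0.5698 -0.0179] [0.073 0.027]
13 -46.4 [ 0.5727 -0.0167] [0.072 0.03 ]
14 -44.0 [ 0.5755 -0.0154] [0.07  0.033]
15 -41.6 [ 0.5782 -0.014 ] [0.069 0.036]
16 -39.2 [ 0.5809 -0.0124] [0.067 0.039]
17 -36.8 [ 0.5836 -0.0107] [0.066 0.042]
18 -34.4 [ 0.5861 -0.009 ] [0.064 0.044]
19 -32.0 [ 0.5886 -0.0071] [0.062 0.047]
20 -29.6 [ 0.591  -0.0051] [0.06 0.05]
21 -27.2 [ 0.5933 -0.003 ] [0.058 0.052]
22 -24.8 [ 0.5956 -0.0009] [0.056 0.054]
23 -22.4 [0.5977 0.0014] [0.053 0.057]
24 -20.0 [0.5997 0.0038] [0.051 0.059]
25 -17.6 [0.6017 0.0062] [0.048 0.061]
26 -15.2 [0.6035 0.0087] [0.046 0.063]
27 -12.8 [0.6052 0.0113] [0.043 0.065]
28 -10.4 [0.6068 0.014 ] [0.04  0.067]
29 -8.0 [0.6083 0.0167] [0.038 0.068]
30 -5.6 [0.6097 0.0195] [0.035 0.07 ]
31 -3.2 [0.611  0.0223] [0.032 0.071]
32 -0.8 [0.6121 0.0252] [0.029 0.072]
```

Request:
{"name": "carry_out", "arguments": {
  "commands": [0.46,0.15,0,-0.4,1,0.46,0.15,0,-0.4,1,0.46,0.15,0,0,1,0,0,-0.5,0,1,0,0,-0.5,0,1,0,0,-0.5,0,1,0,0,0,0,1,0,0,0,0,1]
}}

```text
time_s: 9.0
tcp_pos: [0.5307, -0.0273, 0.0718]
eef_rot: [-180.0, -0.1, -170.0]
contact_force: [1.2, 0.8, -4.3]
gripper_width: 0.0139
```

Run:
```python
from h import *
o=[]
for n,(x,y) in {"scene":(235,175),"top":(212,155)}.items():
    f,K,T=cap(n); np.savez(n+"2.npz",f=f,K=K,T=T)
    o.append(cv2.resize(f[y:y+50,x:x+50],(400,400),interpolation=cv2.INTER_CUBIC))
save("pics/c.png",np.hstack(o))
s=telemetry.get_state();g=s["tcp_pos"];print(g,s["eef_rot"])
a=np.radians(s["eef_rot"][2]+90);R=np.array([[np.cos(a),-np.sin(a)],[np.sin(a),np.cos(a)]])
tip=np.r_[g[:2]+R@[-.037,.0867],g[2]-.036]
for n,(x,y) in {"scene":(235,175),"top":(212,155)}.items():
    d=np.load(n+"2.npz");print(n,tip,(proj(d["K"],d["T"],tip)-[x,y]+.5)*8)
```

```text
[ 0.53160762 -0.0269906   0.072845  ] [-1.79997038e+02  9.97846013e-02 -1.70045225e+02]
scene [0.61060609 0.02444024 0.036845  ] [277.32851621 257.90201743]
top [0.61060609 0.02444024 0.036845  ] [298.77454121 207.94720809]
```

View pics/c.png

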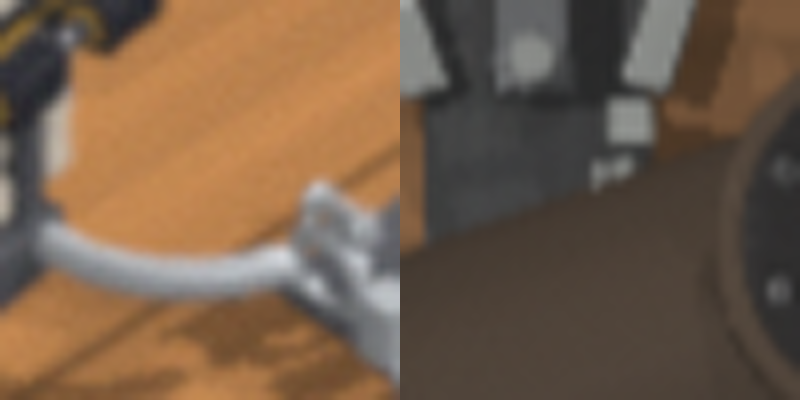

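Request:
{"name": "carry_out", "arguments": {
  "commands": [0,0,-0.23,0,1,0,0,-0.23,0,1,-0.03,0.12,0,0,1,0.077,-0.01,0,0.6,1,0.077,-0.01,0,0.6,1,0,0,0,0,1,0,0,0,0,1]
}}

```text
time_s: 9.8
tcp_pos: [0.5355, -0.023, 0.0533]
eef_rot: [180.0, -0.0, -165.4]
contact_force: [-0.3, -0.5, -5.8]
gripper_width: 0.0138
```

```bash
cat > st.py <<'E'
from h import *
from sw import tcp
L=[]
for i in range(4):
    cams.capture("scene"); s=telemetry.get_state(); L.append(np.r_[s["tcp_pos"],s["eef_rot"][2],s["contact_force"],s["moment"]])
m=np.mean(L,0);print(s["time_s"],m.round(4).tolist());print("err to plan",(m[:2]-tcp(m[3]+90)).round(4))
E
python3 st.py
```

```text
10.0 [0.5354, -0.0231, 0.0533, -165.3324, 0.403, -0.1767, -5.721, 0.0494, -0.0965, 0.0093]
err to plan [-0.0006 -0.0003]
```

Request:
{"name": "carry_out", "arguments": {
  "commands": [0.09,0,0,0.6,1,0.078,0,0,0.6,1,0.078,0,0,0.6,1,0.078,0.005,0,0.6,1]
}}

```text
time_s: 10.4
tcp_pos: [0.5486, -0.023, 0.0534]
eef_rot: [180.0, -0.0, -155.6]
contact_force: [-0.2, -0.5, -6.1]
gripper_width: 0.0141
```

Request:
{"name": "carry_out", "arguments": {
  "commands": [0.078,0.008,0,0.6,1,0.077,0.011,0,0.6,1,0.076,0.015,0,0.6,1,0,0,0,0,1]
}}

```text
time_s: 10.8
tcp_pos: [0.5581, -0.0217, 0.0533]
eef_rot: [-180.0, -0.0, -148.5]
contact_force: [-0.2, -1.0, -6.0]
gripper_width: 0.0142
```

```bash
python3 st.py
```

```text
11.0 [0.5577, -0.0217, 0.0533, -148.5667, 0.1853, -0.9885, -5.5253, -0.3354, -0.3174, -0.1138]
err to plan [ 0.0001 -0.0001]
```

Request:
{"name": "carry_out", "arguments": {
  "commands": [0.076,0.018,0,0.6,1,0.075,0.021,0,0.6,1,0.074,0.024,0,0.6,1,0.073,0.027,0,0.6,1]
}}

```text
time_s: 11.4
tcp_pos: [0.5689, -0.0182, 0.053]
eef_rot: [180.0, -0.1, -138.8]
contact_force: [-1.1, 0.1, -6.6]
gripper_width: 0.0139
```

Request:
{"name": "carry_out", "arguments": {
  "commands": [0.072,0.03,0,0.6,1,0.07,0.033,0,0.6,1,0.069,0.036,0,0.6,1,0.067,0.039,0,0.6,1,0,0,0,0,1]
}}

```text
time_s: 11.9
tcp_pos: [0.5805, -0.0123, 0.0529]
eef_rot: [180.0, -0.0, -129.3]
contact_force: [-0.7, 1.3, -8.9]
gripper_width: 0.014
```

```bash
python3 st.py
python3 - <<'E'
from h import *
f,K,T=cap("scene");save("pics/d.png",cv2.resize(f[150:230,220:320],(800,600) if 0 else (750,600),interpolation=cv2.INTER_CUBIC))
E
```

```text
12.1 [0.5803, -0.0124, 0.0529, -129.3665, 0.1924, 1.4203, -8.3839, 0.3049, -0.021, 0.0042]
err to plan [-0.0004  0.0001]
```

View pics/d.png

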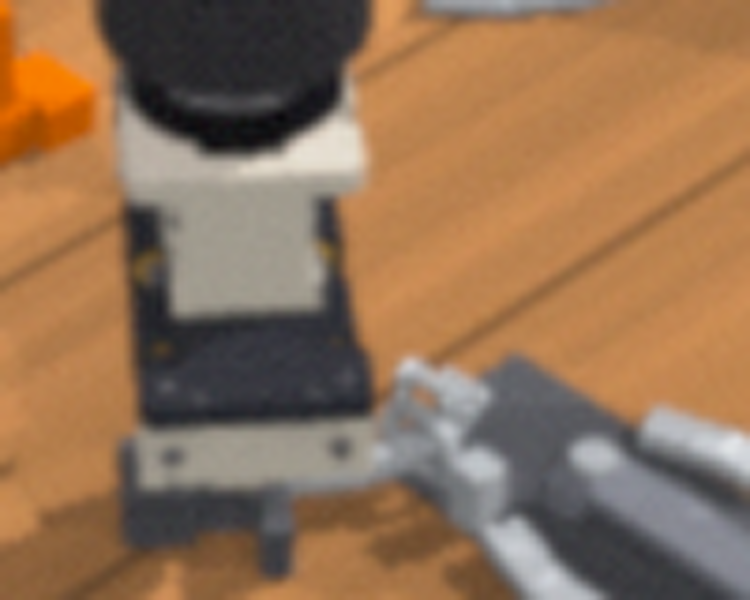

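The bar is through the eye at about (400,430) in the crop, and the keeper is lifted. The side forces are small, so I'll carry on.

Request:
{"name": "carry_out", "arguments": {
  "commands": [0.074,0.042,0,0.6,1,0.064,0.044,0,0.6,1,0.062,0.047,0,0.6,1,0.06,0.05,0,0.6,1]
}}

```text
time_s: 12.55
tcp_pos: [0.5916, -0.0054, 0.0536]
eef_rot: [-180.0, 0.0, -119.6]
contact_force: [1.2, -0.1, -5.7]
gripper_width: 0.014
```

Request:
{"name": "carry_out", "arguments": {
  "commands": [0.058,0.052,0,0.6,1,0.056,0.054,0,0.6,1,0.053,0.057,0,0.6,1,0,0,0,0,1]
}}

```text
time_s: 12.95
tcp_pos: [0.5981, 0.0014, 0.0534]
eef_rot: [-180.0, -0.0, -112.5]
contact_force: [0.4, 1.5, -7.5]
gripper_width: 0.0136
```

```bash
python3 st.py
```

```text
13.15 [0.5979, 0.0014, 0.0533, -112.5635, 0.4873, 1.0382, -8.3554, 0.1618, -0.2222, -0.036]
err to plan [0.0004 0.0001]
```

Request:
{"name": "carry_out", "arguments": {
  "commands": [0.045,0.059,0,0.6,1,0.045,0.061,0,0.6,1,0.046,0.063,0,0.6,1,0.043,0.065,0,0.6,1,0,0,0,0,1]
}}

```text
time_s: 13.65
tcp_pos: [0.6051, 0.0113, 0.0534]
eef_rot: [180.0, -0.0, -102.9]
contact_force: [0.3, -0.0, -8.1]
gripper_width: 0.014
```

Request:
{"name": "carry_out", "arguments": {
  "commands": [0.04,0.067,0,0.6,1,0.038,0.068,0,0.6,1,0,0,0,0,1]
}}

```text
time_s: 13.95
tcp_pos: [0.6081, 0.0167, 0.0533]
eef_rot: [180.0, -0.0, -98.1]
contact_force: [-0.5, 1.3, -9.2]
gripper_width: 0.0139
```

```bash
python3 st.py
```

```text
14.15 [0.608, 0.0166, 0.0532, -98.1997, 0.3284, 1.0427, -8.2949, 0.2192, -0.1095, 0.0024]
err to plan [-0.0002  0.0001]
```

Request:
{"name": "carry_out", "arguments": {
  "commands": [0.037,0.07,0,0.6,1,0,0,0,0,1]
}}

```text
time_s: 14.35
tcp_pos: [0.6096, 0.0194, 0.0533]
eef_rot: [180.0, -0.0, -95.7]
contact_force: [-0.6, 0.1, -7.6]
gripper_width: 0.0133
```

Request:
{"name": "carry_out", "arguments": {
  "commands": [0.016,0.035,0,0.3,1,0.016,0.035,0,0.3,1,0,0,0,0,1]
}}

```text
time_s: 14.65
tcp_pos: [0.6111, 0.0224, 0.0534]
eef_rot: [-180.0, 0.0, -93.2]
contact_force: [-0.1, -0.5, -6.8]
gripper_width: 0.014
```

Request:
{"name": "carry_out", "arguments": {
  "commands": [0.007,0.018,0,0.15,1,0,0,0,0,1]
}}

```text
time_s: 14.85
tcp_pos: [0.6114, 0.0231, 0.0534]
eef_rot: [-180.0, 0.0, -92.7]
contact_force: [-0.6, 0.3, -7.9]
gripper_width: 0.0138
```

```bash
python3 st.py
```

```text
15.05 [0.6113, 0.023, 0.0534, -92.693, 0.2806, -0.3267, -6.9075, -0.2359, -0.1981, -0.0386]
err to plan [0.0001 0.0001]
```

Request:
{"name": "carry_out", "arguments": {
  "commands": [0.007,0.018,0,0.15,1,0,0,0,0,1]
}}

```text
time_s: 15.25
tcp_pos: [0.6116, 0.0238, 0.0534]
eef_rot: [180.0, -0.0, -92.1]
contact_force: [-0.1, -0.5, -6.4]
gripper_width: 0.0139
```

Request:
{"name": "carry_out", "arguments": {
  "commands": [0.007,0.018,0,0.15,1,0,0,0,0,1]
}}

```text
time_s: 15.45
tcp_pos: [0.6118, 0.024, 0.0534]
eef_rot: [180.0, -0.0, -91.5]
contact_force: [1.2, -3.1, -7.1]
gripper_width: 0.0136
```

Request:
{"name": "carry_out", "arguments": {
  "commands": [0.005,0.014,0,0.12,1,0,0,0,0,1]
}}

```text
time_s: 15.65
tcp_pos: [0.6119, 0.024, 0.0534]
eef_rot: [180.0, -0.1, -91.0]
contact_force: [1.6, -6.5, -6.3]
gripper_width: 0.014
```

```bash
python3 st.py
```

```text
15.85 [0.6119, 0.024, 0.0534, -91.0248, 0.9011, -7.0401, -6.7061, -2.7725, -0.5191, -0.2352]
err to plan [-0.0001 -0.001 ]
```

Request:
{"name": "carry_out", "arguments": {
  "commands": [0,0.018,0,0,1,0,0,0,0,1,0,0,0,0,1]
}}

```text
time_s: 16.15
tcp_pos: [0.6119, 0.0241, 0.0534]
eef_rot: [180.0, -0.1, -91.0]
contact_force: [1.5, -10.2, -6.8]
gripper_width: 0.0143
```

```bash
python3 st.py
```

```text
16.35 [0.6119, 0.0241, 0.0534, -91.0379, 1.9327, -9.4964, -6.5479, -3.9081, -0.7814, -0.313]
err to plan [-0.0002 -0.0008]
```

Request:
{"name": "carry_out", "arguments": {
  "commands": [0,0.02,0,0,1,0,0,0,0,1,0,0,0,0,1,0,0,0,0,1]
}}

```text
time_s: 16.75
tcp_pos: [0.6119, 0.0242, 0.0534]
eef_rot: [179.9, -0.1, -91.0]
contact_force: [2.6, -13.1, -6.0]
gripper_width: 0.0136
```

```bash
python3 st.py
```

```text
16.95 [0.6118, 0.0242, 0.0534, -91.0486, 2.4437, -13.0424, -6.1109, -5.1874, -1.0618, -0.3896]
err to plan [-0.0002 -0.0007]
```

Request:
{"name": "carry_out", "arguments": {
  "commands": [0,0,0,0,1,0,0,0,0,1,0,0,0,0,1,0,0,0,0,1,0,0,0,0,1,0,0,0,0,1,0,0,0,0,1,0,0,0,0,1]
}}

```text
time_s: 17.75
tcp_pos: [0.6118, 0.0242, 0.0534]
eef_rot: [179.9, -0.1, -91.0]
contact_force: [2.5, -12.5, -6.8]
gripper_width: 0.014
```

Request:
{"name": "carry_out", "arguments": {
  "commands": [0,0,0,0,1,0,0,0,0,1,0,0,0,0,1,0,0,0,0,1]
}}

```text
time_s: 18.15
tcp_pos: [0.6118, 0.0242, 0.0534]
eef_rot: [179.9, -0.1, -91.1]
contact_force: [2.4, -12.6, -6.2]
gripper_width: 0.0137
```

Request:
{"name": "carry_out", "arguments": {
  "commands": [0,-0.022,0,0,1,0,-0.022,0,0,1,0,0,-0.02,0,1,0,0,-0.015,0,1,0,0,0,0,1,0,0,0,0,1]
}}

```text
time_s: 18.75
tcp_pos: [0.612, 0.0239, 0.0523]
eef_rot: [180.0, -0.1, -91.0]
contact_force: [-0.3, -8.3, -3.7]
gripper_width: 0.014
```

```bash
python3 st.py
```

```text
18.95 [0.612, 0.0239, 0.0523, -91.001, 0.0752, -7.3446, -3.3941, -2.7819, -0.2023, -0.1805]
err to plan [-0.     -0.0011]
```

Request:
{"name": "carry_out", "arguments": {
  "commands": [0,-0.025,0,0,1,0,0,0,0,1,0,0,-0.01,0,1,0,0,0,0,1,0,0,0,0,1]
}}

```text
time_s: 19.45
tcp_pos: [0.6121, 0.0238, 0.0519]
eef_rot: [-180.0, -0.0, -91.0]
contact_force: [-2.0, -4.1, -1.4]
gripper_width: 0.0138
```

```bash
python3 st.py
```

```text
19.65 [0.6121, 0.0237, 0.0518, -90.9951, -3.024, -4.0006, 0.2401, -1.3451, 0.6441, -0.0272]
err to plan [ 0.0001 -0.0013]
```

Request:
{"name": "carry_out", "arguments": {
  "commands": [0,-0.012,0,0,1,0,0,0,0,1,0,0,0,0,0.3,0,0,0,0,0.3,0,0,0,0,0.3,0,0,0,0,0.3]
}}

```text
time_s: 20.25
tcp_pos: [0.6125, 0.0235, 0.0516]
eef_rot: [-180.0, 0.0, -91.0]
contact_force: [-0.5, 0.2, 0.3]
gripper_width: 0.0301
```

Request:
{"name": "carry_out", "arguments": {
  "commands": [0,0,0.2,0,0.3,0,0,0.5,0,0.3,0,0,0.7,0,0.3,0,0,0.8,0,0.3,0,0,0.8,0,0.3,0,0,0.8,0,0.3,0,0,0,0,0.3,0,0,0,0,0.3]
}}

```text
time_s: 21.05
tcp_pos: [0.6125, 0.0234, 0.2051]
eef_rot: [-179.9, 0.1, -91.0]
contact_force: [-0.6, -0.5, -0.5]
gripper_width: 0.0309
```

Request:
{"name": "carry_out", "arguments": {
  "commands": [-0.6,-0.6,0.5,0,0.3,-0.6,-0.6,0.5,0,0.3,-0.6,-0.6,0.5,0,0.3,-0.6,-0.6,0.5,0,0.3,-0.6,-0.6,0,0,0.3,0,-0.6,0,0,0.3,0,-0.6,0,0,0.3,0,-0.6,0,0,0.3]
}}

```text
time_s: 21.85
tcp_pos: [0.4913, -0.1696, 0.2829]
eef_rot: [179.9, 0.0, -91.0]
contact_force: [0.2, 0.2, 0.3]
gripper_width: 0.0308
```

Run:
```python
from h import *
o=[]
for n,(x,y) in {"scene":(250,180),"top":(210,140)}.items():
    f,K,T=cap(n); np.savez(n+"3.npz",f=f,K=K,T=T)
    o.append(cv2.resize(f[y:y+64,x:x+64],(400,400),interpolation=cv2.INTER_CUBIC))
save("pics/f.png",np.hstack(o)); print(telemetry.get_state()["time_s"])
```

```text
21.95
```

View pics/f.png

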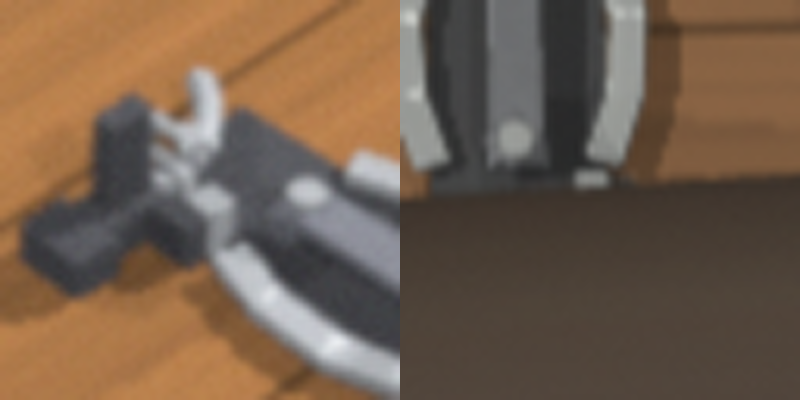

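The pin looks flat, threaded and with its lug at the stop. I'll move the arm aside for one clear top check.

Request:
{"name": "carry_out", "arguments": {
  "commands": [-0.2,-1,0,0,0.3,-0.2,-1,0,0,0.3,-0.2,-1,0,0,0.3,-0.2,-1,0,0,0.3,-0.2,-1,0,0,0.3,-0.2,-1,0,0,0.3,0,0,0,0,0.3,0,0,0,0,0.3]
}}

```text
time_s: 22.75
tcp_pos: [0.4435, -0.409, 0.2822]
eef_rot: [179.9, 0.1, -91.1]
contact_force: [0.3, -0.1, 0.1]
gripper_width: 0.0306
```

Run:
```python
from h import *
o=[]
f,K,T=cap("top"); x,y=205,145
P=lambda u,v,z:None
save("pics/g.png",cv2.resize(f[y:y+60,x:x+80],(800,600),interpolation=cv2.INTER_CUBIC))
# expected home points (crop px) for eye(.6125,.05), yaw -1deg
c,s=np.cos(-.017),np.sin(-.017)
for nm,p in {"tail back +x":(19,-72,24),"tail back -x":(-19,-72,24),"tab top":(0,-27,74),"lug end":(38,-16,24),"lug front end corner":(38,-10,24)}.items():
    p=np.array(p)/1000; w=[.6125+c*p[0]-s*p[1],.05+s*p[0]+c*p[1],p[2]]
    print(nm,((proj(K,T,w)-[x,y]+.5)*10).round())
g=np.load("top0.npz")["f"]; d=np.abs(f.astype(int)-g).sum(2)>90
for nm,(a,b,w,h) in {"hammer":(350,105,40,100),"shoe":(105,230,65,60),"tin":(278,108,30,35)}.items(): print(nm,d[b:b+h,a:a+w].sum())
```

```text
tail back +x [600. 298.]
tail back -x [601. 424.]
tab top [448. 335.]
lug end [411. 236.]
lug front end corner [390. 236.]
hammer 542
shoe 13
tin 0
```

View pics/g.png

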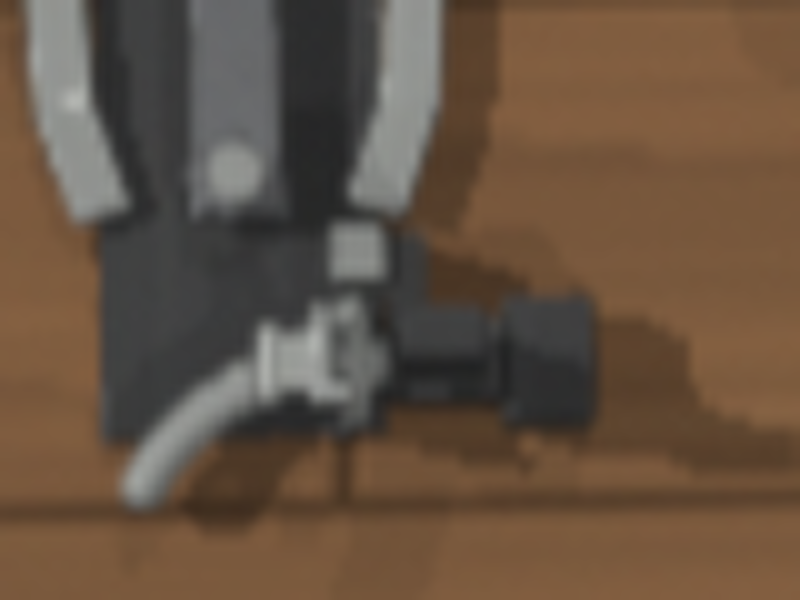

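The top view shows the tail back edge at u≈595 against 600 expected, spanning v≈298–428 against 298–424. The lug sits at the stop and the keeper lies over the bar. The hammer pixels differ because the arm or its shadow is over them; the arm never went lower than 0.28 m there. Handing in.

```bash
python3 -c "
from plant import r
print(r.close_job())"
```

```text
the job is handed in; nothing more can be done
None
```

The pin is home and the job is handed in at about 23 s. I gripped the dark steel pin by its tab, swung it about 75° round its arc through the eye and under the keeper. I then pressed the lug on the stop at about 12.5–13 N for over 1.4 s, with about 1 N of rubbing on the way. After that I eased the pin down to the bench, let go and backed the arm away.

**Last checks:**
- **Pin position:** the top view shows its tail within about half an original pixel (1–2 mm) of the planned home pose. The lug is at the stop and the keeper lies on the bar.
- **Forces:** side forces while threading the eye stayed at 1.5 N or less. The highest force read at the tool was about 15 N, at the final press.
- **Bystanders:** the horseshoe and nail tin look unchanged. For the hammer, the image comparison flagged a difference. I put that down to the arm or its shadow being over it, and did not confirm it separately; the arm stayed at about 0.28 m there.
- **Small disagreements:** the clamp's yaw came out between −1.3° and +1.3° depending on the method (I used −1°). Backing off to lower the pin took more travel than the push suggested, so the pin was probably still lightly against the stop as I let go.

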